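# Sweep the loose nuts off the service board into the bin

## Task

Three loose hexagon nuts from the drone's leg clamps lie on the white raised service board. Sweep all three off the board into the shallow grey bin standing against one end of it, pushing with the closed fingertips; do not pick them up. Leave the little motor standing where it is on the board, and do not shift the charger or the hand controller beside it.

Things in the scene. Friction and masses are not known exactly. Their poses are not given: they have to be found in the camera images.
- board: white raised board fixed to the bench, 300 mm (its x) by 260 mm (its y), top face 45 mm above the bench; origin at the centre of its underside, its z up. Along its two x ends (x = +-147 mm) runs an aluminium lip 6 mm wide standing 8 mm above the top face; its two y ends (y = +-130 mm) are open and flat, so that things can be pushed straight over them
- bin: grey open bin fixed to the bench, its axes parallel to the board's, 300 mm (x) by 120 mm (y), walls 4 mm thick and 38 mm high, floor 4 mm thick; origin at the centre of its underside. It stands 2 mm off one y end of the board, either +y or -y (its centre 192 mm from the board's centre along the board's y). Its rim is 7 mm below the board's top, so what is pushed over that end of the board falls in
- nut_a: loose dark steel hexagon nut lying flat, 26 mm across the flats (30 mm over the corners), 14 mm high, about 40 g, turned any way; origin at the centre of its underside, z up along its bore. It starts on the board at about x = -80 mm in the board's frame; all three nuts are alike
- nut_b: loose dark steel hexagon nut lying flat, 26 mm across the flats (30 mm over the corners), 14 mm high, about 40 g, turned any way; origin at the centre of its underside, z up along its bore. It starts on the board at about x = +80 mm in the board's frame; all three nuts are alike
- nut_c: loose dark steel hexagon nut lying flat, 26 mm across the flats (30 mm over the corners), 14 mm high, about 40 g, turned any way; origin at the centre of its underside, z up along its bore. It starts on the board near x = 0, about 50 mm to one y side of the centre; the motor stands as far to the other side, perhaps between nut and bin; all three nuts are alike
- motor: bystander: small loose round drone motor standing upright on the board, 31 mm across, 28 mm high with a 5 mm shaft up to 39 mm, about 80 g; origin at the centre of its underside, z up. It must stay standing in its place
- charger: bystander: loose black battery charger with three grey batteries in a row, 150 x 80 mm, 76 mm high, 0.9 kg, on the bench beyond the board's other y end; origin at the centre of its underside
- controller: bystander: loose grey hand controller lying on the bench beyond the board's far (+x) lip, 80 x 170 mm, 30 mm high with 14 mm sticks, 0.5 kg; origin at the centre of its underside
There are look-alikes about, which are no part of the job. Leave any blue or red look-alike of the nut_b alone.

How it is judged (in metres and radians):
At the end, for the whole second after the job is handed in: All three nuts lie at rest inside the bin, below its rim (origins within the bin's walls and lower than 34 mm above the bench); motor, charger and controller each within 15 mm of where they started, the motor upright (x of nut_a in the frame of bin between -0.147 and 0.147 m and y of nut_a in the frame of bin between -0.057 and 0.057 m and height (world z) of each of nut_a, nut_b, nut_c below 0.034 m and linear speed of each of nut_a, nut_b, nut_c below 0.02 m/s and x of nut_b in the frame of bin between -0.147 and 0.147 m and y of nut_b in the frame of bin between -0.057 and 0.057 m and x of nut_c in the frame of bin between -0.147 and 0.147 m and y of nut_c in the frame of bin between -0.057 and 0.057 m and distance of each of motor, charger, controller from where it was at the start of the episode below 0.015 m and angle between motor's own z axis and vertical below 0.2 rad); the robot touches nothing.
It fails at once if a nut was lifted more than 20 mm above the board's top instead of being pushed (height (world z) of any of nut_a, nut_b, nut_c above 0.065 m).
It fails at once if the motor was tipped or shifted more than 15 mm (distance of motor from where it was at the start of the episode above 0.015 m or angle between motor's own z axis and vertical above 0.3 rad).
It fails at once if the charger or the controller was shifted more than 15 mm (distance of any of charger, controller from where it was at the start of the episode above 0.015 m).
It also fails if it takes over 54 s, if anything falls off the work surface, if the arm or the gripper's body presses on something with over 40 N, if the wrist force passes 120 N, or if a joint passes its speed limit or range.

## Robot

A 6-joint arm with a two-finger parallel gripper is mounted at the origin on the work surface. World frame = base frame: x ahead of the robot, y to its left, z up, the work surface at z = 0. Lengths are in mm, angles in rad, forces in N, time in s.
With the tool pointing down it reaches from about 425 to 950 mm from the base axis. Payload 14.7 kg.
Tool frame: the origin (TCP) lies at the very end of the fingers, on their centre line; the grasp point (between the pads) lies 19 mm behind it (tcp_to_grasp is the distance from the TCP to the grasp point, in mm); z points along the fingers, y is the line along which they close (so a half turn about z gives the same grasp; the last joint's range is limited). The gripper opens to 85 mm and grips with 20 to 120 N. Pads are 22 mm wide; open, the fingers measure 114 mm over their backs; the gripper's body (76 mm by 85 mm) begins 54 mm behind the grasp point. The pads swing forward as they close: fully open they stand 13 mm farther back than shut.
Start: joints at [-1.205, 0.48, 1.596, -0, 1.065, -0.047], TCP at [260.779, -595.388, 231.297] pointing down, gripper open.
Joint ranges: [-2.75, 2.75], [-0.82, 2.05], [0.23, 2.67], [-1.56, 4.7], [0.09, 2.69], [-2.92, 2.92]. Speed limits (rad/s): [1.89, 1.89, 2.39, 3.01, 3.01, 3.01].

## Interface

Orientations are given as a rotation vector (axis times angle).
In Python, from rig import * gives the robot as it stands.
- The arm moves only by the tool step_arm, never from a script. Its argument "increments" is one flat list of numbers, 7 for each row, row after row: the turn, a rotation vector about the tool's x, y, z in degrees, then the shift along the tool's x, y, z in cm, then the gripper's target within -1 to 1 (fully open at 1, half-way at 0, shut at -1). A call has 1 to 10 rows; each row shifts and turns the commanded pose from where the row before left it, along the tool's axes as they then stand; what a row does not reach is not made up. A row lasts 1/10 s, in which the tool goes at most 50 mm and 8.59 degrees, less where a joint would pass 70% of its speed; a pose out of reach is approached as far as the arm can. A call with a gripper value outside its range is refused whole. The fingers move at their own pace and stop on an object; "squeeze" is the grip in N (left out, the last holds). Time passes only in rows, so rows that do not move let the fingers close. It gives the time, the measured TCP pose, the force, the opening and the grip force at its end, in the units of the state.
- read_state(): the state, without advancing time (a new reading comes with each control period).
- read_camera(name): name is "scene" or "side" or "wrist"; returns (picture, depth): 420x560x3 uint8, red, green, blue; 420x560 float32, mm along the optical axis (not along the pixel's ray), 0 where there is no reading.
- calibration(name): a dict with "fov_y" (degrees; the focal length in pixels is half the picture's height over the tangent of half this angle, whatever the lens; pixels are square), "cx", "cy" (the principal point, pixels), "R" (3x3) and "t" (3): a world point X has camera coordinates R X + t. Camera axes: x right, y down, z forward; pixel columns grow to the right and rows downward; lengths in mm; the calibration is good to about 2 mm. The wrist camera is an equidistant fisheye: a pixel r from the principal point sees the ray r / f radians off the axis. A picture is of the moment at which its call begins: read the wrist's pose just before it. calibration takes no time and is no camera call; for the wrist camera it gives the pose at the moment of the call.
- finish_job(): hands the job in; it is judged then, once.
The state is a dict: "clock": time; "joint_positions": joint angles; "joint_vel": joint speeds; "tau": joint torques, N m; "position": TCP position; "tool_rot": TCP orientation; "wrist_force": force on the tool from outside, world axes, zero at the start; "torque": the same for the moment, N m; "width": finger opening in mm; "grip_force": force on a finger pad.
Only numpy, scipy, OpenCV 4.12 (cv2) and the standard library are available. Lean on these libraries where they do the work, as an engineer would, in place of code of your own. Each camera call takes 0.05 s, during which the arm holds its last target. There are 200 camera calls.

## Working session

There is one attempt and no reset: what is moved stays moved. The work goes in short steps, Python scripts to look and compute and a tool call to move; the robot and the scene stay as the last step left them, time stands still between calls to the robot, and variables do not carry over. Pictures are saved under pics/ and viewed, at most 10 in all, crops included, and the job is handed in when it is done.

Besides the shell and the picture viewer there is one more tool, called after "Call:" as name(argument=value, ...), one argument or row to a line, values as JSON. step_arm: Moves the arm, as the interface text tells. Its arguments: {"type":"object","properties":{"increments":{"type":"array"},"squeeze":{"type":"number"}},"required":["increments"]}

```bash
mkdir -p pics; python3 - <<'E'
from rig import *
import cv2,numpy as np
for n in ("scene","side"):
    p,d=read_camera(n); np.savez(f"pics/{n}.npz",p=p,d=d)
    cv2.imwrite(f"pics/{n}.png",p[:,:,::-1])
    print(n,calibration(n))
print(read_state())
E
```

```text
scene {'fov_y': 49.302069396166914, 'cx': 280.8563273295253, 'cy': 210.26026202900184, 'R': array([[-0.8836457 ,  0.46793715,  0.01432137],
       [ 0.24330209,  0.4851535 , -0.83989891],
       [-0.39996797, -0.73868864, -0.54255389]]), 't': array([ 519.46819993,  -97.98030789, 1203.4628187 ])}
side {'fov_y': 43.89228391290829, 'cx': 267.397664073199, 'cy': 204.91081414279103, 'R': array([[ 0.9166287 , -0.39973812,  0.00112414],
       [-0.29837224, -0.68605538, -0.66355257],
       [ 0.26601848,  0.60789592, -0.74812881]]), 't': array([-558.39210403,  222.64517262,  687.37999527])}
{'clock': 0.1, 'joint_positions': array([-1.20462307e+00,  4.80798568e-01,  1.59681797e+00,  2.59619710e-05,
        1.06511683e+00, -4.65908314e-02]), 'joint_vel': array([-0.00080524, -0.00059585, -0.00018667,  0.00040974,  0.00106011,
        0.00029997]), 'tau': array([ 7.03843198e-04, -9.52257013e+01, -4.31042469e+01, -1.00804909e-04,
        5.24819377e-03, -1.04054868e-04]), 'position': array([ 260.63817312, -595.038434  ,  230.71481899]), 'tool_rot': array([-3.07382222e+00, -6.43524524e-01,  2.49801541e-04]), 'wrist_force': array([ 0.52712817, -0.58325762, -1.57416706]), 'torque': array([-0.06238781, -0.02415513, -0.00775652]), 'grip_force': 0.0, 'width': 84.93821639770883}
```

View pics/scene.png

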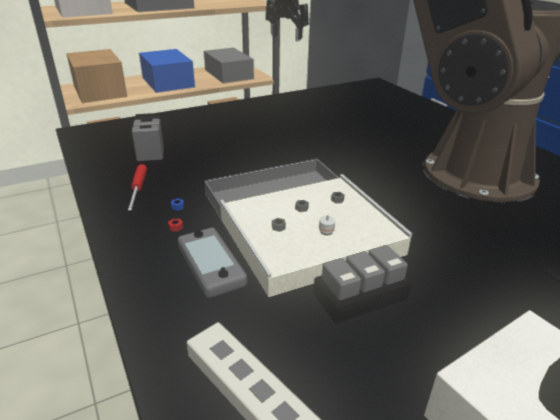

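View pics/side.png

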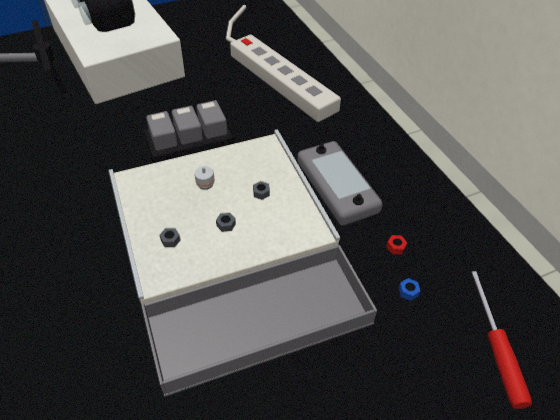

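Scene view: dark nuts at (279,224), (302,205), (338,197) on the white board; motor at (327,224); the bin is on the far side from the charger. In the side view the nuts are at (261,189), (226,221), (170,237) and the motor at (204,178). The red and blue nuts, side (397,244) and (410,289), lie on the bench and aren't part of the job. Next, an enlarged crop of both views to confirm.

```bash
python3 - <<'E'
import cv2,numpy as np
for n,(x,y,w,h) in dict(scene=(195,155,225,140),side=(100,120,280,210)).items():
    p=np.load(f"pics/{n}.npz")["p"][y:y+h,x:x+w,::-1]
    k=800/w if n=="scene" else 2.85
    k=3.5 if n=="scene" else 2.8
    cv2.imwrite(f"pics/{n}_c.png",cv2.resize(p,None,fx=k,fy=k,interpolation=cv2.INTER_CUBIC))
E
```

```text
(no output)
```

View pics/scene_c.png

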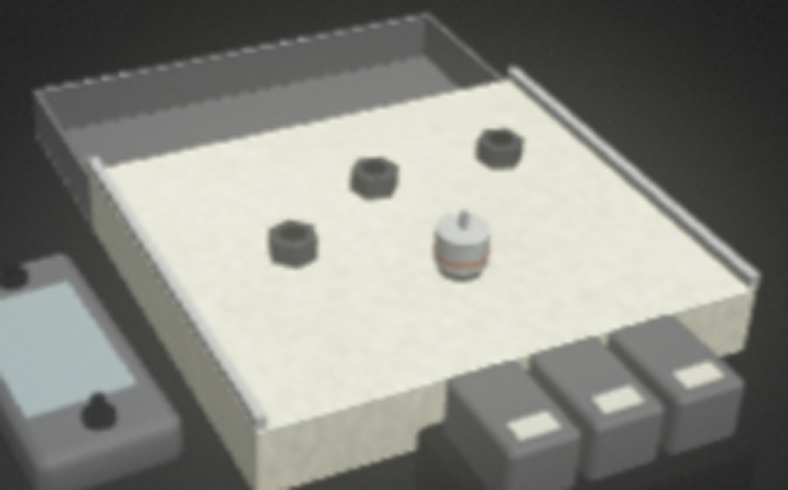

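View pics/side_c.png

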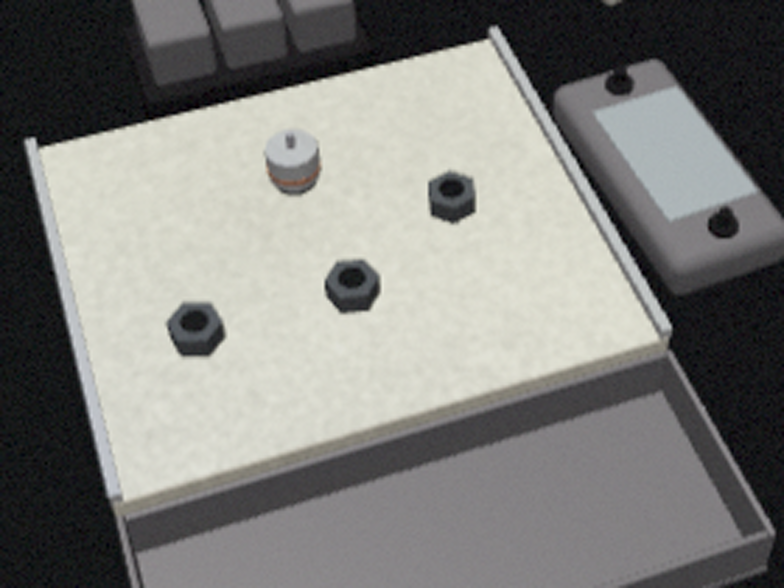

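The enlarged crops confirm it: only the three dark nuts are on the board. Scene crop: (293,244), (374,177), (500,148). Side crop: (452,196), (353,285), (196,328). I'll triangulate these, the lip ends and the motor.

```bash
cat > geo.py <<'E'
import numpy as np
from rig import *
def ray(n,uv):
    c=calibration(n); f=210/np.tan(np.radians(c["fov_y"]/2))
    R,t=np.array(c["R"]),np.array(c["t"])
    d=R.T@np.array([(uv[0]-c["cx"])/f,(uv[1]-c["cy"])/f,1]); return -R.T@t,d/np.linalg.norm(d)
def tri(a,b):
    A=np.zeros((3,3));B=np.zeros(3);rs=[ray("scene",a),ray("side",b)]
    for o,d in rs: P=np.eye(3)-np.outer(d,d);A+=P;B+=P@o
    X=np.linalg.solve(A,B)
    return X,max(np.linalg.norm((np.eye(3)-np.outer(d,d))@(X-o)) for o,d in rs)
sc=lambda u,v:((u+.5)/3.5-.5+195,(v+.5)/3.5-.5+155)
sd=lambda u,v:((u+.5)/2.8-.5+100,(v+.5)/2.8-.5+120)
E
python3 - <<'E'
from geo import *
np.set_printoptions(precision=1,suppress=True)
P=dict(A=((500,148),(196,328)),C=((374,177),(353,285)),B=((293,244),(452,196)),shaft=((464,213),(290,135)),
 pxchg=((260,422),(494,32)),pxbin=((95,162),(666,330)),mxchg=((755,275),(32,143)),mxbin=((514,71),(114,494)))
X={k:tri(sc(*a),sd(*b)) for k,(a,b) in P.items()}
for k,v in X.items(): print(k,v[0],round(v[1],2))
g=lambda k:X[k][0]
c=sum(g(k) for k in P if len(k)>5 or k in("pxchg","pxbin","mxbin"))/1
L=[g(k) for k in("pxchg","pxbin","mxchg","mxbin")]
c=np.mean(L,0); ex=(L[0]+L[1]-L[2]-L[3])[:2]; ey=(L[0]-L[1]+L[2]-L[3])[:2]
print("len",np.linalg.norm(ex)/2,np.linalg.norm(ey)/2,"ang ex",np.degrees(np.arctan2(ex[1],ex[0])),"ey",np.degrees(np.arctan2(ey[1],ey[0])),"c",c)
a=np.arctan2(ex[1],ex[0]); b=np.arctan2(ey[1],ey[0]); 
s=1 if np.sin(b-a)>0 else -1
th=(a+b-s*np.pi/2)/2
th=np.arctan2(ex[1],ex[0]) if abs(th-a)>.2 else th
R=np.array([[np.cos(th),-np.sin(th)],[np.sin(th),np.cos(th)]])
print("yaw",np.degrees(th),"chg side",s)
for k in X: print(k,(g(k)[:2]-c[:2])@R, g(k)[2])
E
```

```text
A [454.    6.8  53.1] 0.05
C [540.6   1.3  53.2] 0.04
B [616.1  41.3  52.7] 0.02
shaft [539.6  95.3  82.8] 0.03
pxchg [698.6 165.3  50.3] 0.36
pxbin [682.1 -92.4  51.2] 0.39
mxchg [404.  181.4  52.3] 0.83
mxbin [388.4 -74.5  51.6] 0.32
len 294.6576408656942 257.2442331244723 ang ex -3.3131444551555846 ey 86.41340529356039 c [543.3  45.   51.3]
yaw -3.449869580797597 chg side 1
A [-86.8 -43.4] 53.058590141514124
C [ -0.1 -43.8] 53.236104075733444
B [72.9  0.7] 52.70903403182731
shaft [-6.7 50. ] 82.83785888043113
pxchg [147.8 129.4] 50.272475786134
pxbin [ 146.8 -128.7] 51.21635315329164
mxchg [-147.2  127.8] 52.29847289292163
mxbin [-147.4 -128.5] 51.57856689353754
```

Call:
step_arm(
  increments=[0, 0, -7.86, 0, 0, 0, -1, 0, 0, -7.86, 0, 0, 0, -1, 0, 0, -7.86, 0, 0, 0, -1, 0, 0, -7.86, 0, 0, 0, -1, 0, 0, -7.86, 0, 0, 0, -1, 0, 0, -7.86, 0, 0, 0, -1, 0, 0, -7.86, 0, 0, 0, -1, 0, 0, -7.86, 0, 0, 0, -1, 0, 0, 0, 0, 0, 0, -1, 0, 0, 0, 0, 0, 0, -1],
  squeeze=20,
)

```text
clock: 1.1
position: [260.7, -595.2, 231.1]
tool_rot: [-2.292, -2.148, -0.0]
wrist_force: [-0.2, 0.4, -0.3]
width: 0.1
grip_force: 0.0
```

```bash
cat > where.py <<'E'
from geo import *
from scipy.spatial.transform import Rotation as Ro
th=np.radians(-3.45);R=np.array([[np.cos(th),-np.sin(th)],[np.sin(th),np.cos(th)]]);c=np.array([543.3,45.])
s=read_state();p=s["position"];M=Ro.from_rotvec(s["tool_rot"]).as_matrix()
np.set_printoptions(precision=1,suppress=True)
print("t",s["clock"],"board xy",(p[:2]-c)@R,"above board",p[2]-45,"yaw",np.degrees(np.arctan2(M[1,0],M[0,0])),"tilt",M[2],"F",s["wrist_force"],"w",s["width"],"j",s["joint_positions"])
E
python3 where.py
```

```text
t 1.1 board xy [-243.5 -656.1] above board 186.08323279621027 yaw 86.28403695503494 tilt [ 0. -0. -1.] F [-0.2  0.4 -0.3] w 0.05742283687469554 j [-1.2  0.5  1.6  0.   1.1 -1.1]
```

Call:
step_arm(
  increments=[0, 0, 0, 3.2, 1.2, 0, -1, 0, 0, 0, 3.2, 1.2, 0, -1, 0, 0, 0, 3.2, 1.2, 0, -1, 0, 0, 0, 3.2, 1.2, 0, -1, 0, 0, 0, 3.2, 1.2, 0, -1, 0, 0, 0, 3.2, 1.2, 0, -1, 0, 0, 0, 3.2, 1.2, 0, -1, 0, 0, 0, 3.2, 1.2, 0, -1, 0, 0, 0, 3.2, 1.2, 0, -1, 0, 0, 0, 3.2, 1.2, 0, -1],
)

```text
clock: 2.1
position: [400.3, -281.9, 231.4]
tool_rot: [2.292, 2.148, 0.0]
wrist_force: [0.6, -0.5, -0.7]
width: 0.4
grip_force: 0.0
```

Call:
step_arm(
  increments=[0, 0, 0, 3.2, 1.2, 0, -1, 0, 0, 0, 3.2, 1.2, 0, -1, 0, 0, 0, 3.2, 1.2, 0, -1, 0, 0, 0, 3.2, 1.2, 0, -1, 0, 0, 0, 3.2, 1.2, 0, -1, 0, 0, 0, 3.2, 1.2, 0, -1, 0, 0, 0, 3.2, 1.2, 0, -1, 0, 0, 0, 3.2, 1.2, 0, -1, 0, 0, 0, 3.2, 1.2, 0, -1, 0, 0, 0, 0, 0, 0, -1],
)

```text
clock: 3.1
position: [526.5, 0.8, 231.3]
tool_rot: [2.289, 2.151, 0.002]
wrist_force: [-0.1, -1.1, 0.1]
width: 0.0
grip_force: 0.0
```

```bash
python3 where.py
```

```text
t 3.1 board xy [-14.1 -45.2] above board 186.3211839247042 yaw 86.44823184838641 tilt [ 0.  0. -1.] F [-0.1 -1.1  0.1] w 0.023621647847370263 j [-0.1  0.3  1.9  0.   1.   0. ]
```

Call:
step_arm(
  increments=[0, 0, 0, 2.1, 0.7, 0, -1, 0, 0, 0, 2.1, 0.7, 0, -1, 0, 0, 0, 0, 0, 3, -1, 0, 0, 0, 0, 0, 3, -1, 0, 0, 0, 0, 0, 3, -1, 0, 0, 0, 0, 0, 3, -1, 0, 0, 0, 0, 0, 2, -1, 0, 0, 0, 0, 0, 2, -1, 0, 0, 0, 0, 0, 1, -1, 0, 0, 0, 0, 0, 0, -1],
)

```text
clock: 4.1
position: [540.8, 38.5, 60.3]
tool_rot: [-2.289, -2.15, 0.003]
wrist_force: [-0.3, -0.4, -0.5]
width: 0.3
grip_force: 0.0
```

```bash
python3 where.py; python3 - <<'E'
from rig import *
import cv2,numpy as np
a=read_camera("side")[0][100:310,100:380,::-1]; b=read_camera("scene")[0][145:305,195:415,::-1]
a=cv2.resize(a,(400,300),interpolation=2); b=cv2.resize(b,(400,300),interpolation=2)
cv2.imwrite("pics/c1.png",np.hstack([a,b]))
E
```

```text
t 4.1 board xy [-2.1 -6.7] above board 15.299066193466324 yaw 86.41821974133717 tilt [-0. -0. -1.] F [-0.3 -0.4 -0.5] w 0.25025372046677924 j [ 0.   0.6  2.  -0.   0.6  0.1]
```

View pics/c1.png

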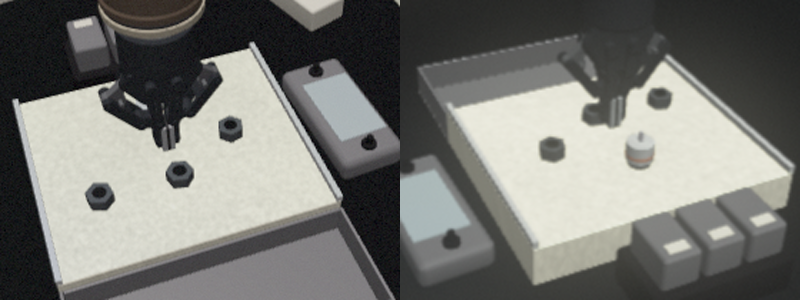

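Side (left) at (167,137) and scene (right) at (617,112) show the fingertips between the motor and nut_c, clear of both. I'll lower them and push nut_c.

Call:
step_arm(
  increments=[0, 0, 0, 0, 0.1, 0.5, -1, 0, 0, 0, 0, 0.1, 0.4, -1, 0, 0, 0, 0, 0, 0, -1, 0, 0, 0, -0.8, 0, 0, -1, 0, 0, 0, -0.8, 0, 0, -1, 0, 0, 0, -0.8, 0, 0, -1, 0, 0, 0, -0.8, 0, 0, -1, 0, 0, 0, -0.8, 0, 0, -1, 0, 0, 0, 0, 0, 0, -1],
)

```text
clock: 5.1
position: [541.2, -2.4, 52.3]
tool_rot: [2.289, 2.152, -0.0]
wrist_force: [-0.9, -0.0, 1.0]
width: -0.0
grip_force: 0.0
```

```bash
python3 where.py; cat > look.py <<'E'
import sys
from rig import *
import cv2,numpy as np
a=read_camera("side")[0][100:410,100:380,::-1]; b=read_camera("scene")[0][145:305,195:415,::-1]
a=cv2.resize(a,(400,443),interpolation=2); b=cv2.resize(b,(400,291),interpolation=2)
b=cv2.copyMakeBorder(b,0,152,0,0,0)
cv2.imwrite(f"pics/{sys.argv[1]}.png",np.hstack([a,b]))
E
python3 look.py c2
```

```text
t 5.1 board xy [  0.7 -47.5] above board 7.322793131212379 yaw 86.46872510160829 tilt [-0. -0. -1.] F [-0.9 -0.   1. ] w -0.025235908316478744 j [-0.1  0.6  2.  -0.   0.6  0. ]
```

View pics/c2.png

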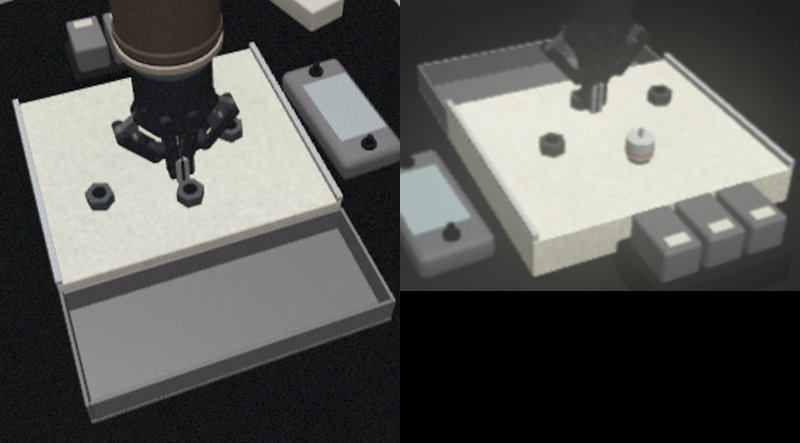

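Nut_c is being pushed: side (190,192), just ahead of the fingertip at (182,172). I'll measure its sideways offset without viewing a picture.

```bash
cat > nuts.py <<'E'
from geo import *
import cv2
th=np.radians(-3.45);R=np.array([[np.cos(th),-np.sin(th)],[np.sin(th),np.cos(th)]]);c=np.array([543.3,45.])
def pl(uv,z):
    o,d=ray("side",uv);X=o+d*(z-o[2])/d[2];return (X[:2]-c)@R
print("by hand",pl((233,234.4),52))
p,d=read_camera("side"); m=(p.max(2)<95).astype(np.uint8); m[:120]=0
# warp-free: dark blobs surrounded by board
n,l,s,ce=cv2.connectedComponentsWithStats(m)
for i in range(1,n):
    if 100<s[i,4]<900: print(s[i],ce[i].round(1),pl(ce[i],52).round(1))
E
python3 nuts.py; python3 where.py
```

```text
by hand [  2.95648459 -70.53042095]
[224 231  19  14 109] [233.1 239.6] [  0.1 -79.8]
[160 235  20  12 115] [170.6 241.9] [-87.6 -52.3]
t 5.25 board xy [  0.7 -46.3] above board 7.309483249227085 yaw 86.51237903521566 tilt [ 0. -0. -1.] F [-0.1  0.9  0.6] w -0.1486931224975226 j [-0.1  0.6  2.   0.   0.6  0. ]
```

Call:
step_arm(
  increments=[0, 0, 0, -0.9, 0, 0, -1, 0, 0, 0, -0.9, 0.1, 0, -1, 0, 0, 0, -0.9, 0, 0, -1, 0, 0, 0, -0.9, 0, 0, -1, 0, 0, 0, -0.9, 0, 0, -1, 0, 0, 0, -0.9, 0, 0, -1, 0, 0, 0, -0.9, 0, 0, -1, 0, 0, 0, -0.9, 0, 0, -1, 0, 0, 0, -0.9, 0, 0, -1, 0, 0, 0, -0.9, 0, 0, -1],
)

```text
clock: 6.25
position: [536.7, -91.9, 52.3]
tool_rot: [2.288, 2.153, 0.0]
wrist_force: [0.3, 0.5, 0.7]
width: -0.3
grip_force: 0.0
```

Call:
step_arm(
  increments=[0, 0, 0, 0, 0, 0, -1, 0, 0, 0, 0, 0, 0, -1],
)

```text
clock: 6.45
position: [536.8, -91.3, 52.3]
tool_rot: [-2.288, -2.153, -0.0]
wrist_force: [-0.2, -0.3, -0.2]
width: 0.1
grip_force: 0.0
```

```bash
python3 where.py; python3 look.py c3
```

```text
t 6.45 board xy [   1.7 -136.5] above board 7.291931554829787 yaw 86.49786534581827 tilt [ 0.  0. -1.] F [-0.2 -0.3 -0.2] w 0.060059137874045106 j [-0.2  0.6  2.   0.   0.6 -0.2]
```

View pics/c3.png

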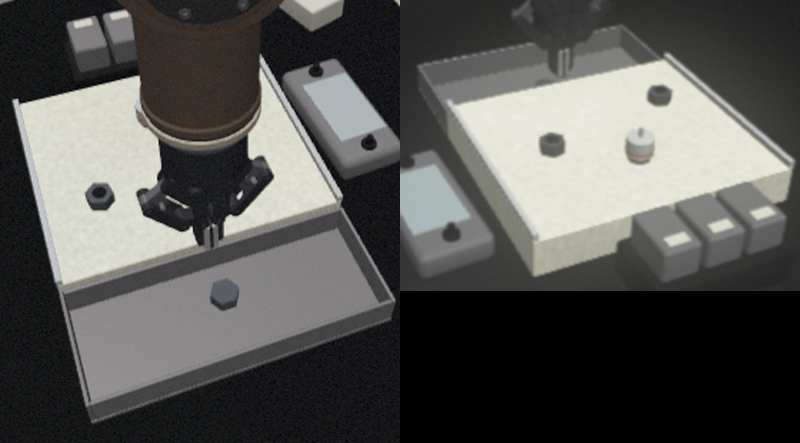

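Nut_c lies in the bin at side (225,294) and the motor hasn't moved. Next is nut_b: up, over behind it, and down.

Call:
step_arm(
  increments=[0, 0, 0, 0, 0, -3.5, -1, 0, 0, 0, 0, 0, -3.5, -1, 0, 0, 0, 3.5, 1.5, 0, -1, 0, 0, 0, 3.5, 1.5, 0, -1, 0, 0, 0, 3.5, 1.5, 0, -1, 0, 0, 0, 3.5, 1.5, 0, -1, 0, 0, 0, 3.5, 1.1, 0, -1, 0, 0, 0, 0, 0, 0, -1, 0, 0, 0, 0, 0, 2, -1, 0, 0, 0, 0, 0, 0, -1],
)

```text
clock: 7.55
position: [616.5, 79.5, 100.4]
tool_rot: [-2.285, -2.153, 0.004]
wrist_force: [0.0, -0.4, -0.6]
width: -0.1
grip_force: 0.0
```

```bash
python3 where.py
```

```text
t 7.55 board xy [71.  38.8] above board 55.394549129328084 yaw 86.58800029674768 tilt [-0. -0. -1.] F [ 0.  -0.4 -0.6] w -0.05003202596850497 j [ 0.1  0.6  1.8 -0.   0.8  0.1]
```

Call:
step_arm(
  increments=[0, 0, 0, 0, 0.2, 1.6, -1, 0, 0, 0, 0, 0, 1.6, -1, 0, 0, 0, 0, 0, 1.6, -1, 0, 0, 0, 0, 0, 0, -1, 0, 0, 0, -0.9, 0, 0, -1, 0, 0, 0, -0.9, 0, 0, -1, 0, 0, 0, -0.9, 0, 0, -1, 0, 0, 0, -0.9, 0, 0, -1, 0, 0, 0, -0.9, 0, 0, -1, 0, 0, 0, 0, 0, 0, -1],
)

```text
clock: 8.55
position: [617.6, 32.8, 54.5]
tool_rot: [2.289, 2.152, 0.0]
wrist_force: [1.1, 0.2, 0.4]
width: -0.1
grip_force: 0.0
```

```bash
python3 where.py; python3 nuts.py; python3 look.py b2
```

```text
t 8.55 board xy [74.9 -7.7] above board 9.538991644669466 yaw 86.4600536629506 tilt [-0.  0. -1.] F [1.1 0.2 0.4] w -0.08656124702445978 j [ 0.   0.7  1.8 -0.   0.7  0.1]
by hand [  2.95648459 -70.53042095]
[160 235  20  12 116] [170.8 241.8] [-87.4 -52.4]
[247 302  20  16 113] [257.  311.6] [  -6.6 -205.7]
```

View pics/b2.png

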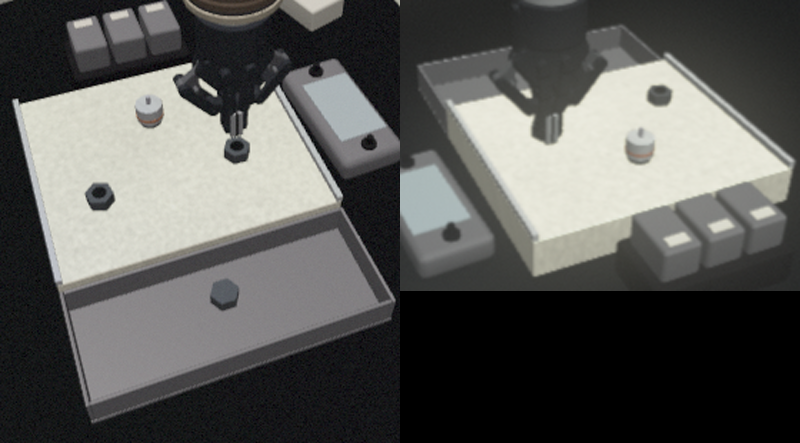

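Nut_b at side (237,150) is right ahead of the fingertip at (236,125). Continuing, with a slight correction.

Call:
step_arm(
  increments=[0, 0, 0, -0.9, -0.1, 0.1, -1, 0, 0, 0, -0.9, -0.1, 0.1, -1, 0, 0, 0, -0.9, 0, 0, -1, 0, 0, 0, -0.9, 0, 0, -1, 0, 0, 0, -0.9, 0, 0, -1, 0, 0, 0, -0.9, 0, 0, -1, 0, 0, 0, -0.9, 0, 0, -1, 0, 0, 0, 0, 0, 0, -1],
)

```text
clock: 9.5
position: [611.7, -29.8, 52.3]
tool_rot: [2.289, 2.152, -0.0]
wrist_force: [0.8, 0.5, 0.1]
width: 0.0
grip_force: 0.0
```

```bash
python3 where.py; python3 nuts.py
```

```text
t 9.5 board xy [ 72.8 -70.6] above board 7.3120136500643795 yaw 86.46916570537849 tilt [-0.  0. -1.] F [0.8 0.5 0.1] w 0.049459898306462635 j [-0.1  0.6  1.8 -0.   0.7 -0. ]
by hand [  2.95648459 -70.53042095]
[271 227  17  18 198] [279.1 235.8] [ 66.6 -96.6]
[160 235  20  12 114] [170.7 241.9] [-87.5 -52.5]
[247 302  20  15 112] [256.8 311.6] [  -6.8 -205.7]
```

Call:
step_arm(
  increments=[0, 0, 0, 0.6, 0, 0, -1, 0, 0, 0, 0, -0.5, 0, -1, 0, 0, 0, -0.8, 0, 0, -1, 0, 0, 0, -0.9, 0, 0, -1, 0, 0, 0, -0.9, 0, 0, -1, 0, 0, 0, -0.9, 0, 0, -1, 0, 0, 0, -0.9, 0, 0, -1, 0, 0, 0, -0.9, 0, 0, -1, 0, 0, 0, -0.9, 0, 0, -1, 0, 0, 0, -0.9, 0, 0, -1],
)

```text
clock: 10.55
position: [602.7, -94.0, 52.3]
tool_rot: [2.288, 2.153, 0.0]
wrist_force: [-0.8, 0.0, 0.4]
width: -0.0
grip_force: 0.0
```

Call:
step_arm(
  increments=[0, 0, 0, 0, 0, 0, -1, 0, 0, 0, 0, 0, 0, -1],
)

```text
clock: 10.75
position: [602.7, -93.4, 52.3]
tool_rot: [-2.288, -2.152, -0.0]
wrist_force: [-0.3, -0.2, -0.1]
width: -0.0
grip_force: 0.0
```

```bash
python3 where.py; python3 nuts.py
```

```text
t 10.75 board xy [  67.7 -134.5] above board 7.258132209006234 yaw 86.49657750517619 tilt [ 0. -0. -1.] F [-0.3 -0.2 -0.1] w -0.043619827715101346 j [-0.2  0.6  1.8  0.   0.7 -0.1]
by hand [  2.95648459 -70.53042095]
[160 235  20  12 114] [170.6 241.9] [-87.6 -52.5]
[290 293  18  11 103] [298.2 298.3] [  52.4 -205.7]
[247 302  20  15 111] [256.9 311.6] [  -6.8 -205.6]
```

Nut_b is in the bin too, with two blobs on its floor. Now nut_a.

Call:
step_arm(
  increments=[0, 0, 0, 0, 0, -3.5, -1, 0, 0, 0, 0, 0, -3.5, -1, 0, 0, 0, 2.6, -3.1, 0, -1, 0, 0, 0, 2.6, -3.1, 0, -1, 0, 0, 0, 2.6, -3.1, 0, -1, 0, 0, 0, 2.6, -3.1, 0, -1, 0, 0, 0, 2.6, -3.1, 0, -1, 0, 0, 0, 0, 0, 0, -1, 0, 0, 0, 0, 0, 2, -1, 0, 0, 0, 0, 0, 0, -1],
)

```text
clock: 11.8
position: [455.1, 46.4, 101.3]
tool_rot: [-2.286, -2.154, 0.002]
wrist_force: [-0.4, 0.6, 0.8]
width: 0.1
grip_force: 0.0
```

```bash
python3 where.py
```

```text
t 11.8 board xy [-88.1  -3.9] above board 56.26616290619606 yaw 86.5903940827496 tilt [-0. -0. -1.] F [-0.4  0.6  0.8] w 0.08572973563126911 j [0.  0.4 2.1 0.  0.6 0.1]
```

Call:
step_arm(
  increments=[0, 0, 0, 0, 0.1, 1.6, -1, 0, 0, 0, 0, 0, 1.6, -1, 0, 0, 0, 0, 0, 1.6, -1, 0, 0, 0, 0, 0, 0.1, -1, 0, 0, 0, -0.9, 0, 0, -1, 0, 0, 0, -0.9, 0, 0, -1, 0, 0, 0, -0.9, 0, 0, -1, 0, 0, 0, -0.9, 0, 0, -1, 0, 0, 0, -0.9, 0, 0, -1, 0, 0, 0, 0, 0, 0, -1],
)

```text
clock: 12.8
position: [454.3, -0.2, 53.5]
tool_rot: [2.289, 2.151, 0.0]
wrist_force: [0.1, 0.3, -0.1]
width: 0.0
grip_force: 0.0
```

```bash
python3 where.py; python3 nuts.py; python3 look.py a2
```

```text
t 12.8 board xy [-86.1 -50.5] above board 8.508829251850912 yaw 86.45405459308711 tilt [-0.  0. -1.] F [ 0.1  0.3 -0.1] w 0.049098063683523714 j [-0.1  0.5  2.2 -0.   0.4 -0. ]
by hand [  2.95648459 -70.53042095]
[168 248  20  15 117] [178.3 257.1] [-83.5 -83.1]
[290 293  18  11 103] [298.1 298.4] [  52.3 -205.7]
[247 303  20  14 111] [256.8 311.7] [  -6.9 -205.7]
```

View pics/a2.png

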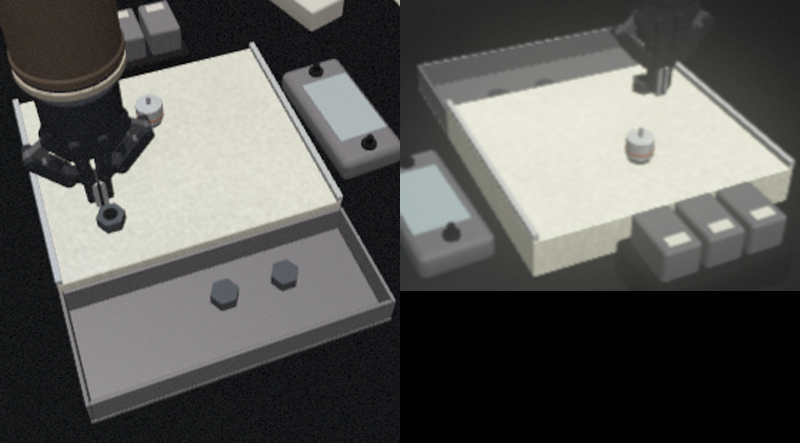

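Nut_a at side (111,217) has drifted about 4 mm to +x. I'll back off, re-centre and finish the push; the other two nuts lie in the bin at (225,294) and (285,274).

Call:
step_arm(
  increments=[0, 0, 0, 0.6, 0, 0, -1, 0, 0, 0, 0, 0.4, 0.1, -1, 0, 0, 0, -0.8, 0, 0, -1, 0, 0, 0, -0.9, 0, 0, -1, 0, 0, 0, -0.9, 0, 0, -1, 0, 0, 0, -0.9, 0, 0, -1, 0, 0, 0, 0, 0, 0, -1],
)

```text
clock: 13.65
position: [456.4, -29.5, 52.3]
tool_rot: [2.289, 2.151, 0.0]
wrist_force: [-0.3, 0.6, -0.1]
width: -0.0
grip_force: 0.0
```

```bash
python3 where.py; python3 nuts.py
```

```text
t 13.65 board xy [-82.3 -79.6] above board 7.332122727186736 yaw 86.44325618258581 tilt [-0.  0. -1.] F [-0.3  0.6 -0.1] w -0.0034476276722990107 j [-0.1  0.5  2.2 -0.   0.5 -0.1]
by hand [  2.95648459 -70.53042095]
[172 264  20  15 115] [182.3 273.2] [ -84.8 -112.2]
[290 293  18  11 101] [298.1 298.5] [  52.2 -205.8]
[247 303  20  14 109] [256.9 311.7] [  -6.8 -205.8]
```

Call:
step_arm(
  increments=[0, 0, 0, -0.9, -0.1, 0, -1, 0, 0, 0, -0.9, 0, 0, -1, 0, 0, 0, -0.9, 0, 0, -1, 0, 0, 0, -0.9, 0, 0, -1, 0, 0, 0, -0.9, 0, 0, -1, 0, 0, 0, -0.9, 0, 0, -1, 0, 0, 0, 0, 0, 0, -1, 0, 0, 0, 0, 0, 0, -1, 0, 0, 0, 0, 0, -3.5, -1, 0, 0, 0, 0, 0, -3.5, -1],
)

```text
clock: 14.7
position: [451.2, -81.5, 122.4]
tool_rot: [-2.286, -2.152, 0.002]
wrist_force: [0.3, -0.5, -0.3]
width: 0.3
grip_force: 0.0
```

Call:
step_arm(
  increments=[0, 0, 0, 0, 0, -3, -1, 0, 0, 0, 0, 0, -3, -1, 0, 0, 0, 0, 0, 0, -1, 0, 0, 0, 0, 0, 0, -1],
)

```text
clock: 15.1
position: [452.4, -81.8, 182.6]
tool_rot: [2.286, 2.153, 0.001]
wrist_force: [-0.3, 1.0, 0.3]
width: 0.3
grip_force: 0.0
```

```bash
python3 where.py; python3 nuts.py; python3 look.py end
```

```text
t 15.1 board xy [ -83.1 -132. ] above board 137.626577104485 yaw 86.55788283798607 tilt [-0.  0. -1.] F [-0.3  1.   0.3] w 0.30129184879797233 j [-0.2  0.3  2.1  0.   0.8 -0.2]
by hand [  2.95648459 -70.53042095]
[290 293  18  11 103] [298.2 298.3] [  52.4 -205.7]
[247 302  20  15 110] [257.1 311.6] [  -6.5 -205.7]
[187 320  21  16 119] [198.4 329.7] [ -86.5 -204.6]
```

View pics/end.png

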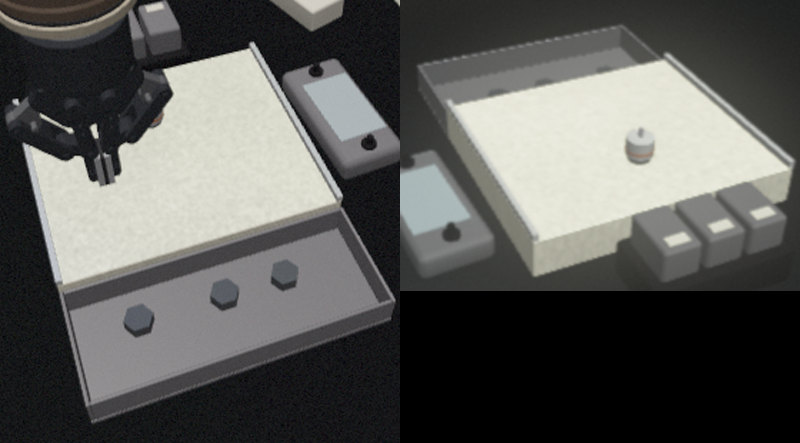

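All three nuts lie on the bin floor at side (139,320), (225,294) and (285,274). The motor, charger and controller are where they started, and the arm is clear.

```bash
python3 -c "
from rig import *
print(finish_job())"
```

```text
the job is handed in; nothing more can be done
None
```

I swept all three nuts into the bin and handed the job in at about 15 s; in the last pictures the motor, charger and controller had not visibly moved, but the hand-in gave no verdict.

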